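# Roll a sample drum up the ramp of a jar roller and start it

## Task

Roll the lying steel drum up the ramp of the jar roller by pushing it from behind, slowly and steadily so that it never runs away or rolls back down, until it drops between the two black rollers against the stop plate. Then, with the drum lying there, press the start button on the machine's control box all the way down and let go. Do not grip or lift the drum, do not press the button earlier, and leave the bottle, the glass pot and the beaker where they stand.

Things in the scene. Friction and masses are not known exactly. Their poses are not given: they have to be found in the camera images.
- machine: Fixed white jar roller with an aluminium ramp. Origin on the bench under the ramp; x points uphill (level), y to its control box, z up. In its frame the ramp goes from x = -80 mm (level with the bench) to x = 70 mm (24 mm high), 9 degrees, 126 mm wide, centred on y = 0. Control box: x 36 to 152, y 70 to 124, 60 mm high; button at x 105, y 97 mm.
- ramp_foot (a point): Middle of the ramp's lower edge, on the bench. Side rails stand 12 mm above the ramp; flared lead-ins, 14 mm high, reach 33 mm in front of this edge.
- roller1_top (a point): Top middle of the first of two black rubber rollers (22 mm in diameter, 42 mm apart, lying across, do not turn) at the upper end of the ramp, 24 mm above the bench. The drum's axis is 69 mm high when it rolls over it, then drops 4 mm between the rollers and stays. Side cheeks here are 50 mm high.
- seat (a point): Where the middle of the drum's axis is when it lies on both rollers: 92.5 mm along the machine's x, 65 mm above the bench.
- stop (a point): Point on the face of the upright stop plate behind the rollers (85 mm high, 138 mm wide), 139.5 mm along the machine's x, 65 mm above the bench; the seated drum is 2 mm clear of it.
- drum: Closed polished steel drum with a grey plastic screw lid on its +y end, lying on its side before the ramp. 90 mm in diameter (lid 80 mm), 110 mm long in all, of which the lid is 20 mm; about 0.6 kg; slippery (friction 0.35). A one-point push swings it askew; two spread fingers keep it square. Origin on its axis, midway along its length (45 mm high at the start); y along the axis; x and z turn as it rolls. Starts within 10 degrees of square to the ramp, rolls freely.
- start_top (a point): Centre of the top of the start button: a round grey push button, 26 mm in diameter, on top of the control box, pressed straight down.
- start (a joint): Travel of the start button in m: 0 up, 0.006 fully down; sprung, about 4 N fully down.
- bottle: White plastic bottle with grey cap, 60 mm in diameter, 100 mm tall, standing loose beside the ramp; origin at the centre of its underside, z along its height.
- pot: Glass pot with white cap, 52 mm in diameter, 60 mm tall, standing loose beside the ramp; origin at the centre of its underside, z along its height.
- beaker: Open glass beaker, 50 mm in diameter, 55 mm tall, standing loose beside the ramp; origin at the centre of its underside, z along its height.
There are look-alikes about, which are no part of the job. Leave any blue or brown look-alike of the bottle alone.

How it is judged (in metres and radians):
On the way, in this order (a step that is already met when the one before it is completed fails the run):
1. the drum lies on both rollers at the stop plate (x of drum in the frame of machine between 0.0855 and 0.0995 m and z of drum in the frame of machine between 0.06 and 0.069 m and y of drum in the frame of machine between -0.014 and 0.014 m and angle between the y axis of drum and the y axis of machine, either way round below 0.1 rad and linear speed of drum below 0.03 m/s), for 0.3 s.
2. then the start button is pressed down, the drum in its place (x of drum in the frame of machine between 0.0855 and 0.0995 m and z of drum in the frame of machine between 0.06 and 0.069 m and y of drum in the frame of machine between -0.014 and 0.014 m and angle between the y axis of drum and the y axis of machine, either way round below 0.1 rad and value of joint start above 0.0045 m), for 0.05 s.
At the end, for the whole second after the job is handed in: The drum lies at rest on both rollers at the stop plate (axis within 7 mm of its seated place along the ramp, 60 to 69 mm high, within 14 mm of the middle, square within 0.1 rad), the button has been pressed at least 4.5 mm and is up again, the bystanders stand upright (x of drum in the frame of machine between 0.0855 and 0.0995 m and z of drum in the frame of machine between 0.06 and 0.069 m and y of drum in the frame of machine between -0.014 and 0.014 m and angle between the y axis of drum and the y axis of machine, either way round below 0.1 rad and linear speed of drum below 0.02 m/s and value of joint start below 0.0015 m and angle between each of bottle, pot, beaker's own z axis and vertical below 0.2 rad); the robot touches nothing.
It fails at once if the drum ran free: faster than 0.25 m/s before the rollers (x of drum in the frame of machine below 0.066 m and linear speed of drum above 0.25 m/s).
It fails at once if the drum was lifted clear of the bench, ramp or rollers (z of drum in the frame of machine above 0.08 m or (x of drum in the frame of machine below -0.1 m and z of drum in the frame of machine above 0.055 m) or (x of drum in the frame of machine below -0.02 m and z of drum in the frame of machine above 0.067 m)).
It fails at once if the start button was pressed before the drum lay on the rollers (value of joint start above 0.003 m and (x of drum in the frame of machine below 0.0825 m or z of drum in the frame of machine above 0.072 m)).
It fails at once if the bottle, pot or beaker was moved more than 20 mm or tipped (distance of any of bottle, pot, beaker from where it was at the start of the episode above 0.02 m or angle between any of bottle, pot, beaker's own z axis and vertical above 0.3 rad).
It also fails if it takes over 54 s, if anything falls off the work surface, if the arm or the gripper's body presses on something with over 40 N, if the wrist force passes 120 N, or if a joint passes its speed limit or range.

## Robot

A 6-joint arm with a two-finger parallel gripper is mounted at the origin on the work surface. World frame = base frame: x ahead of the robot, y to its left, z up, the work surface at z = 0. Lengths are in mm, angles in rad, forces in N, time in s.
With the tool pointing down it reaches from about 400 to 925 mm from the base axis. Payload 12.5 kg.
Tool frame: the origin (TCP) lies on the mounting face of the last link; the fingertips stand 190 mm ahead of it and the grasp point (between the pads) lies 171 mm ahead of it (env.tcp_to_tips is the distance from the TCP to the fingertips, in mm); x points along the fingers, y is the direction in which the jaws open and shut, and the axes are right-handed (so a half turn about x gives the same grasp; the last joint's range is limited). The gripper opens to 95 mm and grips with 3 to 60 N. Pads are 20 mm wide; open, the fingers measure 119 mm over their backs; the gripper's body (75 mm by 180 mm) begins 59 mm behind the grasp point.
Start: joints at [1.145, 0.491, 1.559, -0, 1.092, -0.106], TCP at [196.462, 593.319, 404.761] pointing down, gripper open.
Joint ranges: [-3.1, 3.1], [-0.84, 2.19], [0.05, 2.79], [-1.13, 4.28], [0.06, 2.93], [-2.69, 2.69]. Speed limits (rad/s): [2.22, 2.22, 2.79, 3.14, 3.14, 3.14].

## Interface

Orientations are given as [roll, pitch, yaw] about the fixed x, y, z axes, in that order (R = Rz(yaw) Ry(pitch) Rx(roll)).
In Python, from cell import monitor, cams, job, env gives the robot as it stands. The module is installed in compiled form; this text tells all that it offers.
- The arm moves only by the tool apply_moves, never from a script. Its argument "series" is a list of rows, each a list of 3 entries, a list of its own where there are three numbers: the closure, from -1 (fully open) to 1 (shut), so that 0 is half open, then the shift along the tool's x, y, z in cm, then the turn about the tool's x in rad. A call has 1 to 20 rows; each row is the pose to reach, as a shift and turn from the pose commanded when the call began, along the tool's axes at that moment; what a row does not reach only later rows make up. A row lasts 1/8 s, in which the tool goes at most 62.5 mm and 10.7 degrees, less where a joint would pass 70% of its speed; a pose out of reach is approached as far as the arm can. A call with a gripper value outside its range is refused whole. The fingers move at their own pace and stop on an object; the grip force is fixed at half the most. Time passes only in rows, so rows that repeat a pose let the fingers close. It gives the time, the measured TCP pose, the force and the opening at its end, in the units of the state.
- monitor.state(): the state, without advancing time (a new reading comes with each control period).
- cams.read_camera(name): name is "scene" or "top"; returns a dict with "image" (420x560x3 uint8, red, green, blue), "fx", "fy", "cx", "cy" (pixels), "k1" (the pictures are not rectified: a ray, as slopes to the right and down, at radius r is drawn at 1 + k1 r^2 times it, then the intrinsics apply), "position" and "orientation" of the camera in the world. Camera axes: x right, y down, z forward; pixel columns grow to the right and rows downward; lengths in mm; the calibration is good to about 2 mm. A picture is of the moment at which its call begins. There is no depth.
- job.job_done(): hands the job in, once; it reports no verdict.
The state is a dict: "t": time; "joints": joint angles; "qvel": joint speeds; "tau": joint torques, N m; "eef_pos": TCP position; "tcp_rot": TCP orientation; "ft_force": force on the tool from outside, world axes, zero at the start; "moment": the same for the moment, N m; "opening": opening from 0.0 (shut) to 1.0 (fully open).
Only numpy, scipy, OpenCV 4.12 (cv2) and the standard library are available. Lean on these libraries where they do the work, as an engineer would, in place of code of your own. Each camera call takes 0.05 s, during which the arm holds its last target. There are 200 camera calls.

## Working session

There is one attempt and no reset: what is moved stays moved. The work goes in short steps, Python scripts to look and compute and a tool call to move; the robot and the scene stay as the last step left them, time stands still between calls to the robot, and variables do not carry over. Pictures are saved under pics/ and viewed, about 8 in all and at most 12, crops included, and the job is handed in when it is done.

Besides the shell and the picture viewer there is one more tool, called after "Call:" as name(argument=value, ...) on one line, values as JSON. apply_moves: Moves the arm, as the interface text tells. Its arguments: {"type":"object","properties":{"series":{"type":"array"}},"required":["series"]}

```bash
mkdir -p pics
cat > h.py <<'E'
import numpy as np, cv2
from cell import monitor, cams, job, env
from scipy.spatial.transform import Rotation as R
def shot(cam,fn):
    d=cams.read_camera(cam); cv2.imwrite(fn,d["image"][:,:,::-1]); np.save(cam+".npy",{k:v for k,v in d.items() if k!="image"},allow_pickle=True); return d
def Rm(o):
    o=np.array(o); return o if o.shape==(3,3) else R.from_euler("xyz",o).as_matrix()
def pix2z(d,u,v,z):
    x,y=(u-d["cx"])/d["fx"],(v-d["cy"])/d["fy"]; a,b=x,y
    for _ in range(20): s=1+d["k1"]*(a*a+b*b); a,b=x/s,y/s
    r=Rm(d["orientation"])@[a,b,1]; p=np.array(d["position"]); return p+r*(z-p[2])/r[2]
def proj(d,P):
    c=Rm(d["orientation"]).T@(np.array(P)-d["position"]); a,b=c[0]/c[2],c[1]/c[2]; s=1+d["k1"]*(a*a+b*b)
    return d["cx"]+d["fx"]*a*s, d["cy"]+d["fy"]*b*s
def load(c): return np.load(c+".npy",allow_pickle=True).item()
E
python3 - <<'E'
from h import *
for c in("scene","top"):
    d=shot(c,f"pics/{c}0.png"); print({k:v for k,v in d.items() if k!="image"})
print(monitor.state(), env.tcp_to_tips)
E
```

```text
{'fx': 404.07945482108573, 'fy': 404.07945482108573, 'cx': 279.884664451636, 'cy': 215.53289243672475, 'k1': -0.07529772721139194, 'position': array([1014.8972002 ,    5.13185956,  738.06352739]), 'orientation': array([-2.53050797e+00, -9.15457434e-04,  1.44392475e+00])}
{'fx': 401.17267061626404, 'fy': 401.17267061626404, 'cx': 277.85507946415026, 'cy': 213.92125726534127, 'k1': -0.045680123446038855, 'position': array([421.1704937 ,  63.42158968, 840.58959979]), 'orientation': array([-2.97926405, -0.02212165, -1.54211351])}
{'t': 0.1, 'joints': array([ 1.14540874e+00,  4.91485851e-01,  1.55936050e+00, -1.01887293e-05,
        1.09175372e+00, -1.05586107e-01]), 'qvel': array([-0.00142595, -0.00031209, -0.00301602,  0.0007052 , -0.0006617 ,
       -0.00094919]), 'tau': array([ 2.34057945e-03, -6.13621473e+01, -2.58604681e+01,  6.94138510e-02,
        4.70419193e-02, -9.69778011e-05]), 'eef_pos': array([196.44672911, 593.29765864, 404.23809102]), 'tcp_rot': array([-1.66741207,  1.56978887, -1.98720885]), 'ft_force': array([-0.00380558,  0.43383068,  0.25112298]), 'moment': array([ 0.06055242, -0.0095359 , -0.00888413]), 'opening': 0.9977596067379817} 190.1
```

View pics/scene0.png

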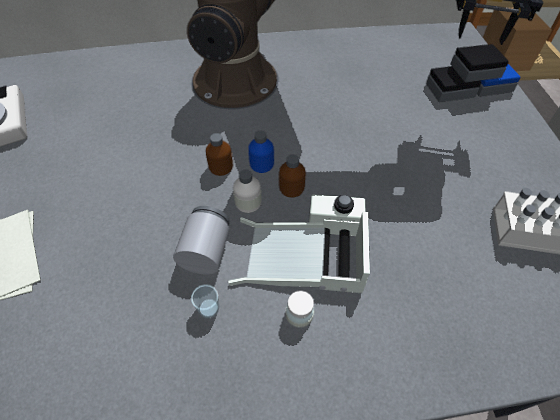

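View pics/top0.png

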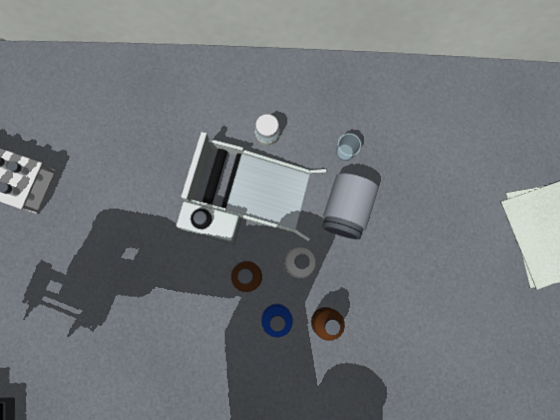

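The scene view shows the drum at (203,240) with its lid towards the robot, the ramp at (287,253), and the control box with its button at (344,203). The white bottle is at (247,190), the pot at (300,309) and the beaker at (205,300). The look-alikes are blue (261,152) and brown (219,155) and (292,176). The bottle meant is the white one, at about (300,263) in the top view. I'll enlarge the top view to confirm it.

Run:
```python
import cv2
i=cv2.imread("pics/top0.png")[105:305,165:405]
cv2.imwrite("pics/c1.png",cv2.resize(i,None,fx=3.33333,fy=3,interpolation=cv2.INTER_CUBIC)[:, :800])
```

```text
(no output)
```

View pics/c1.png

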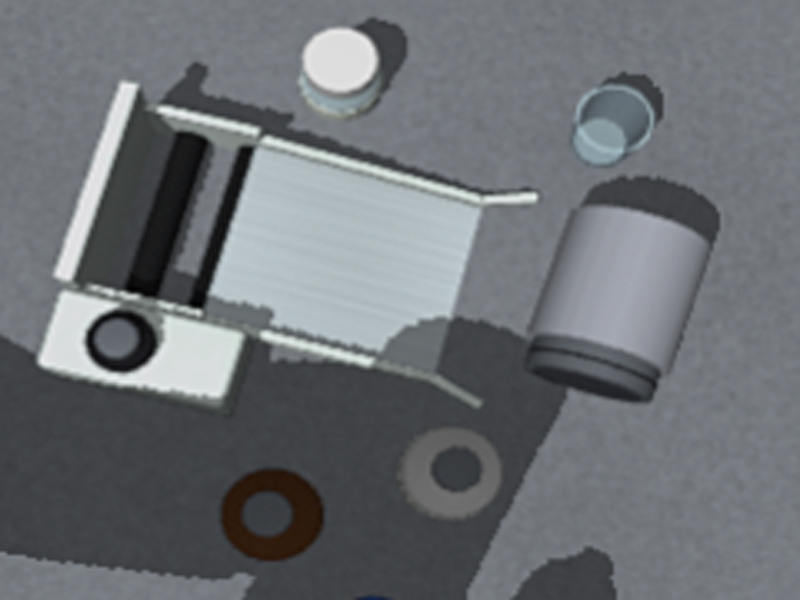

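```bash
cat > fit.py <<'E'
from h import *
from scipy.optimize import least_squares
d=load("top")
c=lambda X,Y:np.array([165+X/3.33333,105+Y/3])
M=[((152,70,60),(60,290)),((152,124,60),(38,365)),((36,124,60),(225,402)),((36,70,60),(247,335)),((-80,-63,0),(482,207)),((-80,63,0),(437,372)),((70,-63,24),(255,150)),((70,63,24),(213,300))]
def W(p,q): 
    a=p[2]; return np.array([p[0]+np.cos(a)*q[0]-np.sin(a)*q[1],p[1]+np.sin(a)*q[0]+np.cos(a)*q[1],q[2]])
def f(p): return np.concatenate([np.array(proj(d,W(p,q)))-c(*u) for q,u in M])
g=pix2z(d,*c(350,260),15)
best=min((least_squares(f,[g[0],g[1],a],x_scale=[100,100,1],loss="soft_l1") for a in np.arange(-3,3.2,.5)),key=lambda s:s.cost)
p=best.x; print("machine",p,"res",np.round(f(p).reshape(-1,2),1).tolist())
th=np.linspace(0,2*np.pi,60)
def hull(q):
    P=[W(q,(r*np.cos(t),y,45+r*np.sin(t))) for r,y in((45,-55),(45,35),(40,35.1),(40,55)) for t in th]
    return cv2.convexHull(np.array([proj(d,k) for k in P],np.float32))
D=[(575,205),(718,240),(705,272),(685,325),(662,375),(528,345),(540,310),(558,255),(652,402),(528,370),(590,390),(645,215)]
def fd(q): 
    h=hull(q); return [cv2.pointPolygonTest(h,tuple(map(float,c(*u))),True) for u in D]
g=pix2z(d,*c(625,290),45)
s=min((least_squares(fd,[g[0],g[1],p[2]+a],x_scale=[10,10,.1],diff_step=1e-3) for a in(-.1,.0,.1)),key=lambda s:s.cost)
q=s.x; print("drum",q,np.round(fd(q),1)); 
a=p[2]; print("drum in machine",(q[:2]-p[:2])@[[np.cos(a),-np.sin(a)],[np.sin(a),np.cos(a)]],np.degrees(q[2]-a))
for n,u,z in(("bottle",(455,470),100),("pot",(340,60),60),("beaker",(613,120),55),("button",(122,338),68),("brown",(268,513),100)):
    w=pix2z(d,*c(*u),z)[:2]; print(n,w,(w-p[:2])@[[np.cos(a),-np.sin(a)],[np.sin(a),np.cos(a)]])
for y in(0,): print("button/seat",W(p,(105,97,0)),W(p,(92.5,0,65)))
E
python3 fit.py
```

```text
machine [605.78140733  74.15716775   1.35615567] res [[0.3, -0.9], [-0.8, 0.4], [0.4, 2.5], [0.9, -1.7], [0.0, -0.5], [-0.1, 0.5], [0.3, -1.5], [-2.7, 5.5]]
drum [571.53593318 -95.64050936   1.26457612] [-0.6 -1.7  0.3  0.8  2.1  0.5  1.3  0.6 -0.4 -0.7  0.6  1.7]
drum in machine [-173.19548996   -2.70664149] -5.247121605879987
bottle [455.3656999    4.49415014] [-100.10245597  132.12614946]
pot [733.40663973  77.36970672] [  30.32252885 -124.01235663]
beaker [698.59532929 -92.21364073] [-142.78407073 -126.12049464]
button [536.00241857 197.94724224] [106.0867936   94.54460343]
brown [426.29294729 106.41686992] [ -6.71094729 182.24093628]
button/seat [533.37188293 197.40837779   0.        ] [625.48356924 164.53456988  65.        ]
```

```bash
cat > plan.py <<'E'
from h import *
p=np.array([605.8,74.2,1.356])
def W(x,y,z):
    a=p[2]; return np.array([p[0]+np.cos(a)*x-np.sin(a)*y,p[1]+np.sin(a)*x+np.cos(a)*y,z])
def tool(): 
    s=monitor.state(); return s,Rm(s["tcp_rot"]),np.array(s["eef_pos"])
def shift(P): 
    s,T,e=tool(); return np.round(T.T@(np.array(P)-e)/10,2)
def inm(P):
    a=p[2]; v=np.array(P)-[p[0],p[1],0]; return np.round([np.cos(a)*v[0]+np.sin(a)*v[1],-np.sin(a)*v[0]+np.cos(a)*v[1],v[2]],1)
def turn():
    s,T,e=tool(); my=np.array([-np.sin(p[2]),np.cos(p[2]),0]); v=T.T@my; t=np.arctan2(v[2],v[1]); return t, t-np.sign(t)*np.pi
E
python3 - <<'E'
from plan import *
s,T,e=tool(); print(np.round(T,3)); print(turn())
for P in ([560,250,400],W(-255,-8,400),W(-255,-8,225)): print(shift(P))
E
```

```text
[[-0.     0.314  0.949]
 [-0.001  0.949 -0.314]
 [-1.    -0.001 -0.   ]]
(np.float64(-1.6757966776671938), np.float64(1.4657959759225994))
[  0.44 -21.16  45.3 ]
[  0.48 -61.68  58.65]
[ 17.98 -61.67  58.65]
```

Call:
apply_moves(series=[[0,[0,-3,6],0.1],[0,[0,-6,12],0.25],[0,[0,-8.5,18],0.4],[0,[0,-11,24],0.55],[0,[0,-14,30],0.7],[0,[0,-16.5,35],0.85],[0,[0,-19,40],1.0],[0,[0,-22,44.5],1.15],[0,[0.2,-27,47],1.3],[0,[0.3,-32,49],1.466],[0,[0.4,-37,50.5],1.466],[0,[0.4,-42,52],1.466],[0,[0.4,-47,54],1.466],[0,[0.4,-52,55.5],1.466],[0,[0.5,-57,57],1.466],[0,[0.5,-61.7,58.7],1.466],[0,[0.5,-61.7,58.7],1.466],[0,[0.5,-61.7,58.7],1.466]])

```text
t: 2.35
eef_pos: [559.6, -176.6, 399.4]
tcp_rot: [-2.072, 1.57, 2.425]
ft_force: [-1.3, 1.2, -0.4]
opening: 0.499
```

Run:
```python
from plan import *
s,T,e=tool(); print(np.round(T,3),s["joints"],inm(e),turn(),s["opening"],s["t"])
print(shift(W(-255,-8,222)))
shot("top","pics/top1.png"); d=shot("scene","pics/scene1.png")
i=cv2.imread("pics/scene1.png")[60:360,120:420]; j=cv2.imread("pics/top1.png")[90:290,150:450]
cv2.imwrite("pics/c2.png",np.hstack([cv2.resize(i,(400,400)),cv2.resize(j,(400,400))]))
```

```text
[[-0.001  0.977 -0.214]
 [ 0.001 -0.214 -0.977]
 [-1.    -0.001 -0.   ]] [-4.18347276e-01  4.42143004e-01  1.66161513e+00  3.45780150e-04
  1.03880293e+00 -2.03087983e-01] [-254.9   -8.3  399.4] (np.float64(3.140953929351797), np.float64(-0.0006387242379961577)) 0.49877704294193104 2.35
[17.74 -0.02  0.02]
```

View pics/c2.png

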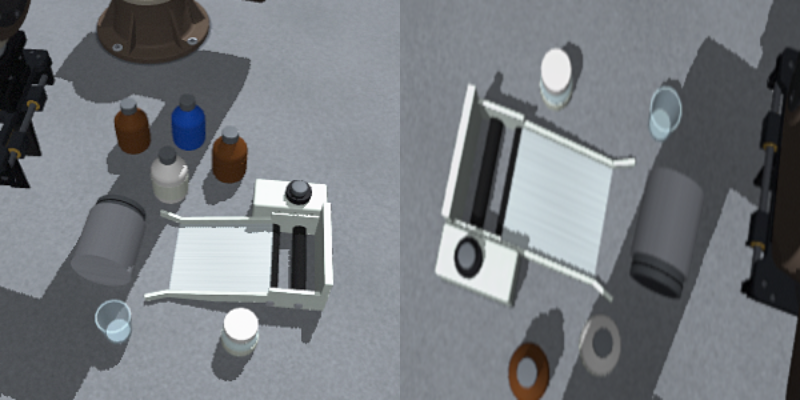

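The left half is the scene view: the drum (110,240) is untouched before the ramp, and the white bottle (170,175) stands apart from the blue and brown ones. In the top half the gripper (780,180) is behind the drum (667,230), clear of everything. I'll descend.

Call:
apply_moves(series=[[0,[3,0,0],0],[0,[6,0,0],0],[0,[9,0,0],0],[0,[12,0,0],0],[0,[14.5,0,0],0],[0,[16.5,0,0],0],[0,[17.7,0,0],0],[0,[17.7,0,0],0],[0,[17.7,0,-0.5],0],[0,[17.7,0,-1],0],[0,[17.7,0,-1.4],0],[0,[17.7,0,-1.7],0],[0,[17.7,0,-2],0],[0,[17.7,0,-2.3],0],[0,[17.7,0,-2.6],0],[0,[17.7,0,-2.9],0],[0,[17.7,0,-3.2],0],[0,[17.7,0,-3.5],0],[0,[17.7,0,-3.8],0],[0,[17.7,0,-4.1],0]])

```text
t: 4.95
eef_pos: [568.5, -136.7, 222.7]
tcp_rot: [-2.9, 1.571, 1.597]
ft_force: [0.0, -0.4, 0.0]
opening: 0.498
```

Run:
```python
from plan import *
s,T,e=tool(); print(inm(e),s["ft_force"])
shot("top","pics/top2.png"); shot("scene","pics/scene2.png")
i=cv2.imread("pics/scene2.png")[140:340,120:320]; j=cv2.imread("pics/top2.png")[100:300,250:450]
cv2.imwrite("pics/c3.png",np.hstack([cv2.resize(i,(400,400)),cv2.resize(j,(400,400))]))
```

```text
[-214.    -8.5  222.7] [ 0.03051068 -0.38153142  0.03661561]
```

View pics/c3.png

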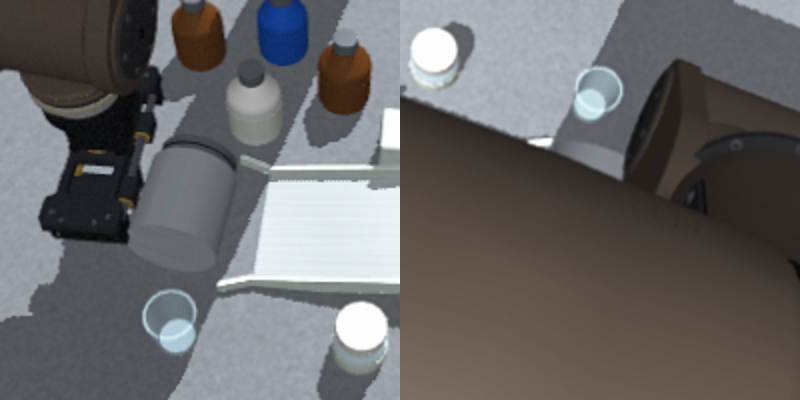

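The scene half shows the drum (185,200) just in contact with the gripper, a little askew, with the beaker (170,315) and bottle (253,105) clear. I'll push slowly along the flat.

Call:
apply_moves(series=[[0,[0,0,-0.35],0],[0,[0,0,-0.7],0],[0,[0,0,-1.1],0],[0,[0,0,-1.5],0],[0,[0,0,-1.9],0],[0,[0,0,-2.3],0],[0,[0,0,-2.7],0],[0,[0,0,-3.1],0],[0,[0,0,-3.5],0],[0,[0,0,-3.9],0],[0,[0,0,-4.3],0],[0,[0,0,-4.7],0],[0,[0,0,-5.1],0],[0,[0,0,-5.5],0],[0,[0,0,-5.9],0],[0,[0,0,-6.3],0],[0,[-0.05,0,-6.7],0],[0,[-0.1,0,-7.1],0],[0,[-0.15,0,-7.5],0],[0,[-0.2,0,-7.9],0]])

```text
t: 7.55
eef_pos: [585.5, -59.7, 224.9]
tcp_rot: [1.195, 1.57, -0.591]
ft_force: [-0.5, -4.2, 3.7]
opening: 0.502
```

Run:
```python
from plan import *
s,T,e=tool(); print(inm(e),s["ft_force"])
shot("scene","pics/scene3.png")
i=cv2.imread("pics/scene3.png")[140:340,140:400]
cv2.imwrite("pics/c4.png",cv2.resize(i,(780,600),interpolation=cv2.INTER_CUBIC))
```

```text
[-135.2   -8.7  224.9] [-0.45623887 -4.18213777  3.66769834]
```

View pics/c4.png

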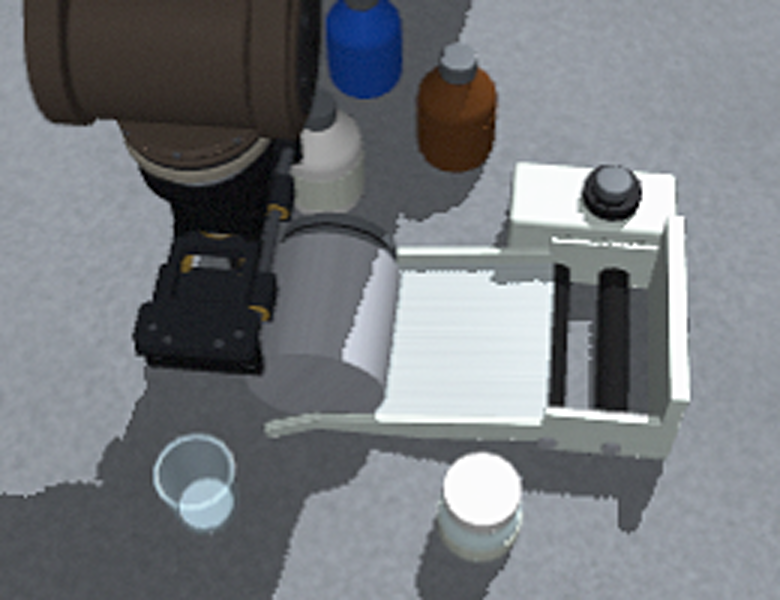

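The drum (325,320) is square between the lead-ins at the ramp foot, and the bottle, beaker and pot are untouched. I'll go up the ramp, raising the tool along the slope.

Call:
apply_moves(series=[[0,[-0.07,0,-0.4],0],[0,[-0.14,0,-0.8],0],[0,[-0.2,0,-1.2],0],[0,[-0.27,0,-1.65],0],[0,[-0.34,0,-2.1],0],[0,[-0.4,0,-2.55],0],[0,[-0.48,0,-3.0],0],[0,[-0.55,0,-3.45],0],[0,[-0.62,0,-3.9],0],[0,[-0.7,0,-4.35],0],[0,[-0.77,0,-4.8],0],[0,[-0.84,0,-5.25],0],[0,[-0.9,0,-5.7],0],[0,[-0.98,0,-6.15],0],[0,[-1.05,0,-6.6],0],[0,[-1.13,0,-7.05],0],[0,[-1.2,0,-7.5],0],[0,[-1.27,0,-7.95],0],[0,[-1.34,0,-8.4],0],[0,[-1.4,0,-8.85],0]])

```text
t: 10.1
eef_pos: [604.3, 27.1, 238.8]
tcp_rot: [3.116, 1.571, 1.33]
ft_force: [-1.7, -3.8, 2.5]
opening: 0.5
```

Call:
apply_moves(series=[[0,[-0.07,0,-0.45],0],[0,[-0.14,0,-0.9],0],[0,[-0.2,0,-1.35],0],[0,[-0.27,0,-1.8],0],[0,[-0.34,0,-2.2],0],[0,[-0.4,0,-2.6],0],[0,[-0.46,0,-3.0],0],[0,[-0.5,0,-3.4],0],[0,[-0.55,0,-3.8],0],[0,[-0.6,0,-4.2],0],[0,[-0.6,0,-4.55],0],[0,[-0.6,0,-4.9],0],[0,[-0.6,0,-5.25],0],[0,[-0.6,0,-5.6],0],[0,[-0.6,0,-5.95],0],[0,[-0.6,0,-6.3],0],[0,[-0.6,0,-6.6],0],[0,[-0.6,0,-6.9],0],[0,[-0.6,0,-7.2],0],[0,[-0.6,0,-7.5],0]])

```text
t: 12.6
eef_pos: [620.3, 100.2, 244.7]
tcp_rot: [-3.125, 1.571, 1.373]
ft_force: [0.0, 0.1, 0.2]
opening: 0.5
```

Run:
```python
from plan import *
s,T,e=tool(); print(inm(e),s["ft_force"],s["t"])
shot("scene","pics/scene4.png")
i=cv2.imread("pics/scene4.png")[140:340,140:400]
cv2.imwrite("pics/c5.png",cv2.resize(i,(780,600),interpolation=cv2.INTER_CUBIC))
```

```text
[ 28.5  -8.6 244.7] [0.03971443 0.11448518 0.23208838] 12.6
```

View pics/c5.png

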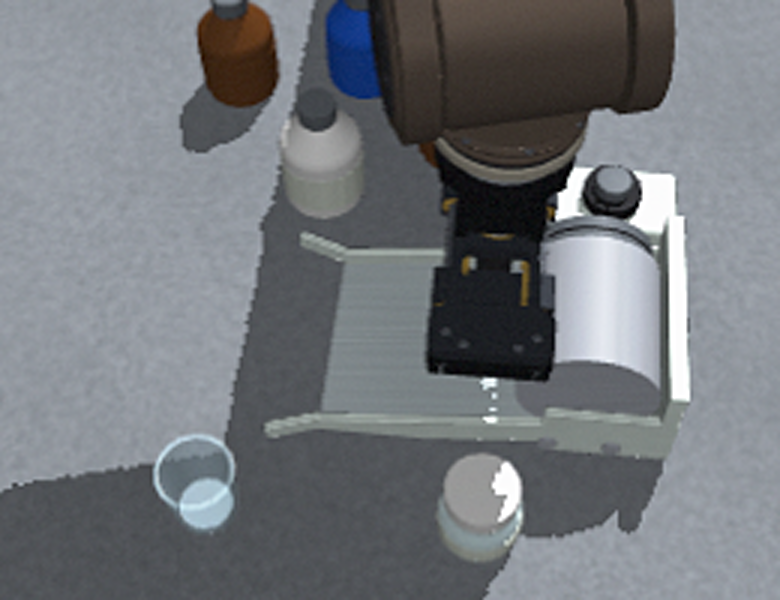

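The drum (600,310) lies on the rollers before the stop plate, and the contact force is zero. I'll back off, lift and close the fingers.

Call:
apply_moves(series=[[0,[0,0,0.6],0],[0,[0,0,1.6],0],[0,[0,0,3],0],[0,[-3,0,4],0],[0,[-7,0,5],0],[0,[-12,0,8],0],[1,[-16,0,13],0],[1,[-16,0,19],0],[1,[-16,0,24],0],[1,[-16,0,24],0]])

```text
t: 13.9
eef_pos: [567.8, -138.0, 404.8]
tcp_rot: [0.738, 1.57, -1.052]
ft_force: [-0.9, -0.3, -0.2]
opening: 0.138
```

```bash
cat > m.py <<'E'
from plan import *
shot("top","pics/top5.png"); shot("scene","pics/scene5.png")
i=cv2.imread("pics/scene5.png")[170:310,230:390]; j=cv2.imread("pics/top5.png")[120:260,160:320]
cv2.imwrite("pics/c6.png",np.hstack([cv2.resize(k,(400,350),interpolation=cv2.INTER_CUBIC) for k in(i,j)]))
s,T,e=tool(); print(inm(e),s["opening"],s["t"])
E
python3 m.py
```

```text
[-212.5   -8.3  404.7] 0.05374512790028804 14.0
```

View pics/c6.png

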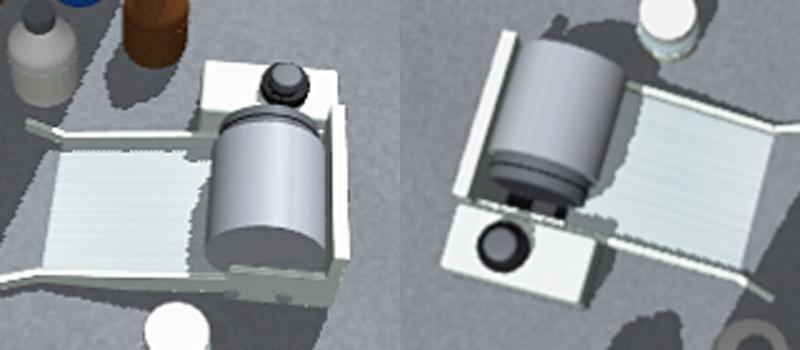

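```bash
cat > m2.py <<'E'
from plan import *
from scipy.optimize import least_squares
t,s=load("top"),load("scene")
c=lambda X,Y:np.array([160+(X-400)/2.5,120+Y/2.5])
us=np.array([230+286/2.5,170+78/2.5]); ut=c(502,244)
f=lambda P:np.r_[np.array(proj(s,P))-us,np.array(proj(t,P))-ut]
r=least_squares(f,W(105,97,68)); print("button",r.x,inm(r.x),f(r.x))
print("nominal, by z",[ (z,inm(pix2z(t,*ut,z))[:2],inm(pix2z(s,*us,z))[:2]) for z in(64,70,76)])
th=np.linspace(0,2*np.pi,60)
def hull(q):
    a=q[2];P=[W(q[0]+np.cos(a)*r*np.cos(k)-np.sin(a)*y,q[1]+np.sin(a)*r*np.cos(k)+np.cos(a)*y,65+r*np.sin(k)) for r,y in((45,-55),(45,35),(40,35.1),(40,55)) for k in th]
    return cv2.convexHull(np.array([proj(t,k) for k in P],np.float32))
D=[(525,42),(560,40),(600,48),(627,65),(615,110),(604,150),(592,193),(580,208),(540,195),(492,170),(490,150),(503,105),(515,65)]
fd=lambda q:[cv2.pointPolygonTest(hull(q),tuple(map(float,c(*u))),True) for u in D]
q=least_squares(fd,[92,0,0],x_scale=[10,10,.1],diff_step=1e-2).x; print("drum",q,np.round(fd(q),1))
print("above button",shift(W(105,97,190+100)),"same",shift(W(105,97,404)))
E
python3 m2.py
```

```text
button [535.22878784 199.45107264  75.04290884] [107.3  95.6  75. ] [-0.66149824  0.0717012  -0.60781905 -0.11860315]
nominal, by z [(64, array([108.4,  94.4]), array([110.2, 104.5])), (70, array([107.2,  95. ]), array([109.4,  99.8])), (76, array([105.9,  95.7]), array([108.6,  95.2]))]
drum [9.28307899e+01 0.00000000e+00 1.40863287e-02] [-2.4 -4.1 -5.6 -5.1  1.1  1.4  1.5  2.8  5.7  2.5  0.4  0.6  1. ]
above button [ 11.48 -10.59 -31.73] same [  0.08 -10.59 -31.73]
```

```bash
sed -i 's/\[92,0,0\]/[92,-4,.02]/' m2.py; python3 m2.py | grep drum
```

```text
drum [ 9.21768670e+01 -9.66073667e+00  7.48271189e-03] [ 1.4  0.8 -0.8 -0.8  1.6  1.8  0.5 -1.4  1.1  1.1  0.1  0.2  0.5]
```

The top half shows the drum (560,115) seated. The fit gives x 92.2, y about -9.7 and skew 0.007 rad, all within limits. The button (502,244) sits about 75 mm high at machine (106,96). I'll move above it with the fingers shut.

Call:
apply_moves(series=[[1,[0,-2,-6],0],[1,[0,-4,-12],0],[1,[0,-6,-18],0],[1,[0,-8,-23.5],0],[1,[0,-9.5,-28],0],[1,[0,-10.5,-31.8],0],[1,[0,-10.5,-31.8],0],[1,[5,-10.5,-31.8],0],[1,[9,-10.5,-31.8],0],[1,[11.5,-10.5,-31.8],0],[1,[12.4,-10.5,-31.8],0],[1,[12.4,-10.5,-31.8],0]])

```text
t: 15.5
eef_pos: [534.4, 198.5, 280.9]
tcp_rot: [-1.179, 1.571, -2.965]
ft_force: [0.6, 0.1, -0.6]
opening: 0.002
```

Run:
```python
from plan import *
s,T,e=tool(); print(inm(e),s["opening"],s["ft_force"],s["t"])
shot("scene","pics/scene6.png")
i=cv2.imread("pics/scene6.png")[130:290,270:400]
cv2.imwrite("pics/c7.png",cv2.resize(i,(487,600),interpolation=cv2.INTER_CUBIC))
```

```text
[106.2  96.3 280.9] 0.0019307118474230095 [ 0.56357668  0.06580279 -0.60201113] 15.5
```

View pics/c7.png

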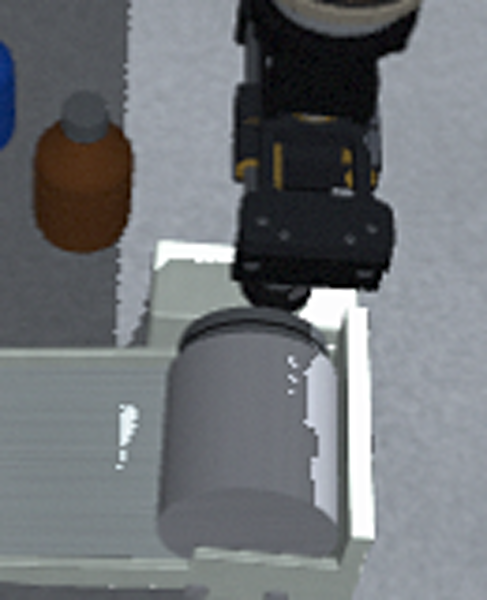

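The gripper is over the button (280,290) and the drum is unchanged. I'll lower it in small steps.

Call:
apply_moves(series=[[1,[0.5,0,0],0],[1,[0.9,0,0],0],[1,[1.2,0,0],0],[1,[1.4,0,0],0],[1,[1.6,0,0],0],[1,[1.6,0,0],0]])

```text
t: 16.3
eef_pos: [534.3, 198.7, 266.1]
tcp_rot: [2.023, 1.569, 0.238]
ft_force: [-3.7, -1.2, 18.0]
opening: -0.001
```

Call:
apply_moves(series=[[1,[-0.2,0,0],0],[1,[-0.2,0,0],0]])

```text
t: 16.55
eef_pos: [534.3, 198.7, 267.0]
tcp_rot: [2.12, 1.57, 0.334]
ft_force: [-0.1, -0.3, 2.2]
opening: 0.001
```

Call:
apply_moves(series=[[1,[-0.2,0,0],0],[1,[-0.2,0,0],0]])

```text
t: 16.8
eef_pos: [534.4, 198.7, 268.8]
tcp_rot: [2.17, 1.57, 0.384]
ft_force: [1.5, 0.7, 2.1]
opening: 0.007
```

Call:
apply_moves(series=[[1,[-0.2,0,0],0],[1,[-0.2,0,0],0]])

```text
t: 17.05
eef_pos: [534.3, 198.7, 270.8]
tcp_rot: [2.4, 1.571, 0.614]
ft_force: [0.9, -0.2, 1.0]
opening: -0.001
```

Call:
apply_moves(series=[[1,[-0.2,0,0],0],[1,[-0.2,0,0],0]])

```text
t: 17.3
eef_pos: [534.1, 198.6, 272.6]
tcp_rot: [-1.243, 1.57, -3.029]
ft_force: [-0.1, -0.3, -0.1]
opening: 0.004
```

Call:
apply_moves(series=[[1,[-0.2,0,0],0],[1,[-0.2,0,0],0]])

```text
t: 17.55
eef_pos: [534.2, 198.7, 274.8]
tcp_rot: [-1.931, 1.571, 2.566]
ft_force: [-0.2, 0.1, 0.3]
opening: 0.005
```

The force profile looks like the spring: nothing above z 272, rising over 6 mm, then a hard stop at 266. Pictures put the button top lower than that, so I'll press once more and take readings on the way down.

Call:
apply_moves(series=[[1,[0.2,0,0],0],[1,[0.4,0,0],0],[1,[0.4,0,0],0],[1,[0.4,0,0],0]])

```text
t: 18.05
eef_pos: [534.3, 198.7, 270.7]
tcp_rot: [-2.13, 1.571, 2.367]
ft_force: [-0.2, 0.5, 1.8]
opening: 0.005
```

Call:
apply_moves(series=[[1,[0.2,0,0],0],[1,[0.2,0,0],0],[1,[0.2,0,0],0]])

```text
t: 18.42
eef_pos: [534.3, 198.7, 268.8]
tcp_rot: [-2.934, 1.571, 1.563]
ft_force: [-0.5, 0.6, 2.9]
opening: 0.005
```

Call:
apply_moves(series=[[1,[0.15,0,0],0],[1,[0.15,0,0],0],[1,[0.15,0,0],0]])

```text
t: 18.8
eef_pos: [534.3, 198.7, 267.2]
tcp_rot: [2.91, 1.571, 1.125]
ft_force: [-0.8, 0.2, 3.1]
opening: 0.008
```

Call:
apply_moves(series=[[1,[0.15,0,0],0],[1,[0.3,0,0],0],[1,[0.3,0,0],0],[1,[0.3,0,0],0]])

```text
t: 19.3
eef_pos: [534.2, 198.6, 266.0]
tcp_rot: [2.058, 1.569, 0.273]
ft_force: [-6.9, -0.8, 24.6]
opening: 0.005
```

The readings of 1.8, 2.9 and 3.1 N, then a hard stop at 24.6 N, mean the button bottomed out. I'll let go and withdraw.

Call:
apply_moves(series=[[1,[-0.5,0,0],0],[1,[-1.5,0,0],0],[1,[-4,0,0],0],[1,[-8,0,0],0],[1,[-13,0,0],0],[1,[-14,-1,6],0],[1,[-14,-2,12],0],[1,[-14,-2,18],0],[1,[-14,-2,24],0],[1,[-14,-2,30],0],[1,[-14,-2,30],0],[1,[-14,-2,30],0]])

```text
t: 20.8
eef_pos: [450.7, -90.1, 404.3]
tcp_rot: [-2.894, 1.571, 1.602]
ft_force: [-0.2, 0.3, 0.6]
opening: 0.007
```

```bash
python3 m.py
```

```text
[-192.7  116.5  404.2] 0.005401580421965342 20.9
```

View pics/c6.png

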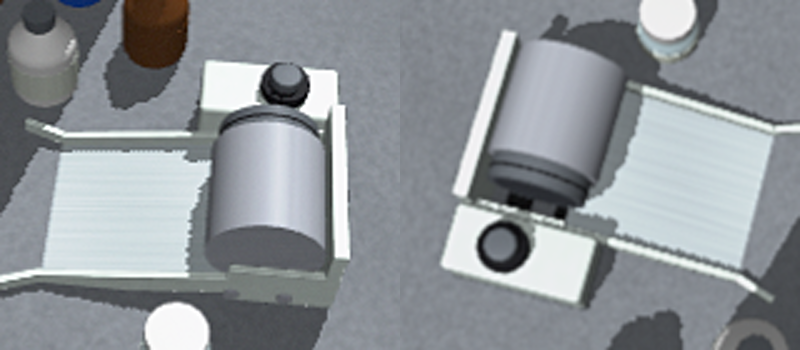

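View pics/scene5.png

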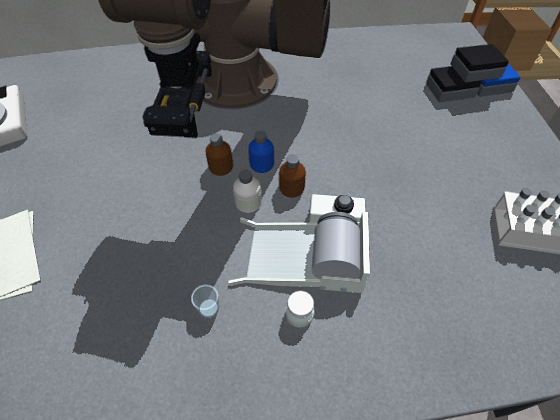

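The drum is seated at scene (337,245) as before, and the button (344,203) is up again. The bottle (247,190), pot (300,309) and beaker (205,300) stand at their starting pixels, and the gripper (175,110) is clear. I'll hand the job in.

```bash
python3 -c "
from cell import job; print(job.job_done())"
```

```text
the job is handed in; nothing more can be done
None
```

I rolled the drum up the ramp with two spread fingers at about 30 to 35 mm/s, and it dropped between the rollers against the stop plate. I then pressed the start button with closed fingers, let go and handed the job in at about 21 s; no verdict was reported.

- **Drum:** before the press I fitted it at x about 92 mm, y about -9.7 mm (limit ±14) and skew about 0.01 rad. I assumed the seated 65 mm height in that fit and did not measure it. The pictures after the press show no change.
- **Button:** I pressed it twice, both times with the drum seated. The second press was to confirm the travel. It gave a spring force rising to about 3 N over roughly 6 mm, then a hard stop, and afterwards the button looked up again.
- **Bystanders:** the bottle, pot and beaker stand at their starting pixels, and the robot touches nothing.
- **Disagreement:** the pictures put the button top at about 75 mm, but first contact with the fingertips came at about 82 mm. I went by the force readings.

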